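# Slide a tissue cassette along the rail into the corner pocket

### The arm

A 7-joint arm with a two-finger parallel gripper is mounted at the origin on a cart in front of the work surface, level with it; the furniture and walls round the work are solid. World frame = base frame: x ahead of the robot, y to its left, z up, the work surface at z = 0. Lengths are in m, angles in rad, forces in N, time in s.
With the tool pointing down it reaches from about 0.4 to 0.85 m from the base axis. Payload 4.5 kg.
Tool frame: the origin (TCP) lies on the mounting face of the last link; the fingertips stand 166 mm ahead of it and the grasp point (between the pads) lies 147 mm ahead of it (bot.tips_ahead is the z of the fingertips in the tool frame, in m); z points along the fingers, y is the line along which they close (so a half turn about z gives the same grasp; the last joint's range is limited). The gripper opens to 88 mm and grips with 3 to 60 N. Pads are 18 mm wide; open, the fingers measure 123 mm over their backs; the gripper's body (75 mm by 187 mm) begins 45 mm behind the grasp point.
Start: joints at [1.174, 0.689, -0.195, 1.565, 0.157, 0.902, -0.215], TCP at [0.261, -0.568, 0.405] pointing down, gripper open.
Joint ranges: [-3.01, 3.01], [-0.46, 2.08], [-1.47, 1.51], [0.13, 2.56], [-1, 4.14], [0.04, 2.09], [-2.66, 2.66]. Speed limits (rad/s): [2.57, 2.57, 3.14, 3.14, 3.14, 3.14, 3.14].

### API

Orientations are given as [roll, pitch, yaw] about the fixed x, y, z axes, in that order (R = Rz(yaw) Ry(pitch) Rx(roll)).
In Python, from workcell import bot gives the robot as it stands.
- The arm moves only by the tool send_rows, never from a script. Its argument "plan" is a list of rows, each an object with "xyz": the shift along the tool's x, y, z normalised to -1 to 1, where 1 is 0.25 m, a list of three; "delta_rot": the turn, a rotation vector about the tool's x, y, z normalised to -1 to 1, where 1 is 2 rad, a list of three; "jaw": the closure, from 0 (fully open) to 1 (shut). In form: [{"xyz": [tx, ty, tz], "delta_rot": [rx, ry, rz], "jaw": jaw}, ...]. A call has 1 to 5 rows; each row is the pose to reach, as a shift and turn from the pose commanded when the call began, along the tool's axes at that moment; what a row does not reach only later rows make up. A row lasts 1/8 s, in which the tool goes at most 62.5 mm and 10.7 degrees, less where a joint would pass 70% of its speed; a pose out of reach is approached as far as the arm can. A call with a number of a shift or a turn outside -1 to 1 is refused whole. A call with a gripper value outside its range is refused whole. The fingers move at their own pace and stop on an object; "grip_force" is the grip in N (left out, the last holds). Time passes only in rows, so rows that repeat a pose let the fingers close. It gives the time, the measured TCP pose, the force, the opening and the grip force at its end, in the units of the state.
- bot.get_obs(): the state, without advancing time (a new reading comes with each control period).
- bot.read_camera(name): name is "side" or "top" or "wrist"; returns the picture (400x640x3 uint8, red, green, blue); there is no depth.
- bot.get_calibration(name): a dict with "fx", "fy", "cx", "cy" (pixels), "R" (3x3) and "t" (3): a world point X has camera coordinates R X + t; the wrist camera has in their place "T_tool_cam" (4x4, takes a point from camera to tool coordinates, whose origin is the TCP and whose axes are the flange's). Camera axes: x right, y down, z forward; pixel columns grow to the right and rows downward; lengths in m; the calibration is good to about 2 mm. A picture is of the moment at which its call begins: read the wrist's pose just before it. get_calibration takes no time and is no camera call.
- bot.hand_in(): hands the job in; it is judged then, once.
Trained networks look in the newest picture that a camera, given by its name, has taken for a name from the list of things; names that differ only in an ending like _2 or _b are one class to them, and where a whole thing is asked for, a point or a joint stands for the part that bears it (a point fixed in the world has none). Each returns a list of dicts, best first, with "conf" (0 to 1); they miss things now and then, are a little off and sometimes report something else, mostly with a low value. They report only what shows in the picture. A call takes as long as a camera call. They do not tell look-alikes from the thing itself.
- bot.recognise(camera, query): "location" ([x, y, z] in m, in world coordinates, good to about 4 mm: the middle of the surface that is visible of it).
- bot.masks_of(camera, query): "region" (400x640 bool, what is visible of it).
- bot.pinpoint(camera, query): "location" ([x, y, z] in m, in world coordinates, good to about 4 mm: a listed point, or the origin of a listed thing).
The state is a dict: "time_s": time; "q": joint angles; "qvel": joint speeds; "effort": joint torques, N m; "position": TCP position; "tool_rot": TCP orientation; "contact_force": force on the tool from outside, world axes, zero at the start; "torque": the same for the moment, N m; "finger_gap": finger opening in m; "grip_force": force on a finger pad.
Only numpy, scipy, OpenCV 4.12 (cv2) and the standard library are available. Lean on these libraries where they do the work, as an engineer would, in place of code of your own. Each camera call takes 0.05 s, during which the arm holds its last target. There are 200 camera calls.

### The job

Use the fingertips to push the tissue cassette that lies on the metal loading plate across the plate until its long side is against the rail, then slide it along the rail, keeping it against the rail, into the corner pocket at the end of the rail until it is fully home against the end wall. Only push it: it must stay flat on the plate and never be lifted. Leave the screw cap on the plate, the spare cassette and the cover-glass box where they are.

Things in the scene. Friction and masses are not known exactly. Their poses are not given: they have to be found in the camera images.
- cassette: the tissue cassette to be pushed: a loose flat closed white plastic box with rows of slots in its top, 38 x 56 x 10 mm (its x, y, z), about 30 g, lying on the plate, up to 0.5 rad askew to the rail and up to 5 cm away from it. Origin at the centre of its underside; y is its long axis, z up. Either end may lead.
- plate: loading plate, fixed to the bench, dark steel with bare aluminium rail, wall and lip, 164 x 306 mm (its x, y), its top face 8 mm above the bench. Origin at the centre of its underside, on the bench; x points to the rail (away from the robot), y along the rail to the robot's left, z up. The corner pocket is at the -y end of the rail; the +y end and the side nearer the robot are open.
- rail_face (a point): foot of the rail's inner face at mid-length (plate frame x = +65, y = 0, z = +8 mm). The straight aluminium rail runs the whole length of the plate along y, 14 mm wide, 14 mm high above the plate's top face. Axes parallel to the plate's.
- corner_seat (a point): point on the plate's top face under the centre of the cassette when it is home in the corner pocket (plate frame x = +46, y = -107, z = +8 mm); axes parallel to the plate's. The end wall's inner face is 28 mm further on, at plate y = -135 mm; the wall is 14 mm thick and 14 mm high and spans plate x = +15 to +75 mm.
- pocket_lip (a point): foot of the inner face of the pocket's lip, at the end of its straight part (plate frame x = +25, y = -110, z = +8 mm). The lip, 10 mm thick and 10 mm high, faces the rail at 40 mm (2 mm of play for the cassette) from the end wall to here, then flares outward to about y = -96 mm. The home cassette still sticks out of the pocket by about 17 mm or more.
- loose_cap: bystander: round white screw cap, 61 mm across, 16 mm high, open side up, loose on the plate in front of the corner pocket; origin at the centre of its underside
- spare_cassette: bystander: a second, equal cassette, 38 x 56 x 10 mm, loose on the bench beside one end of the plate (left or right); origin at the centre of its underside
- cover_glass_box: bystander: small clear square box, 28 x 28 x 25 mm, loose on the bench beside one end of the plate (left or right); origin at the centre of its underside
There are look-alikes about, which are no part of the job. What is shaped like the cassette but black or purple is not meant.

How it is judged:
By the outcome, as a careful person would: the job done as asked, in the order asked, and still so for the second after the job is handed in, with the robot touching nothing.
It also fails if it takes over 43 s, if anything falls off the work surface, if the arm or the gripper's body presses on something with over 40 N, if the wrist force passes 120 N, or if a joint passes its speed limit or range.

## Working session

There is one attempt and no reset: what is moved stays moved. The work goes in short steps, Python scripts to look and compute and a tool call to move; the robot and the scene stay as the last step left them, time stands still between calls to the robot, and variables do not carry over. Pictures are saved under pics/ and viewed, at most 10 in all, crops included, and the job is handed in when it is done.

Besides the shell and the picture viewer there is one more tool, called after "Call:" as name(argument=value, ...) on one line, values as JSON. send_rows: Moves the arm, as the interface text tells. Scaled input: -1 to 1 covers 0.25 m each way for a shift and 2 rad each way for a turn. Its arguments: {"type":"object","properties":{"plan":{"type":"array","items":{"type":"object","properties":{"xyz":{"type":"array","items":{"type":"number"}},"delta_rot":{"type":"array","items":{"type":"number"}},"jaw":{"type":"number"}}}},"grip_force":{"type":"number"}},"required":["plan"]}

```bash
mkdir -p pics; cat > h.py <<'E'
import numpy as np,cv2
from workcell import bot
def save(c,n):
    im=bot.read_camera(c); cv2.imwrite(f'pics/{n}.png',im[:,:,::-1]); return im
E
python3 - <<'E'
from h import *
np.set_printoptions(precision=4,suppress=True)
o=bot.get_obs(); print(o['time_s'],o['position'],o['tool_rot'],o['finger_gap'],o['contact_force'])
save('top','top0'); 
for q in ['cassette','loose_cap','spare_cassette','rail_face','corner_seat','pocket_lip','plate','cover_glass_box']:
    print(q,[(np.round(d['location'],4),round(d['conf'],2)) for d in bot.pinpoint('top',q)])
c=bot.get_calibration('top'); print(c)
E
```

```text
0.0 [ 0.2609 -0.5676  0.4039] [-3.1398  0.0001  0.4309] 0.08790792210667915 [-0.9764  0.132   0.7515]
cassette [(array([0.4599, 0.2092, 0.0034]), 0.78), (array([0.5702, 0.0273, 0.0027]), 0.71), (array([0.3725, 0.064 , 0.003 ]), 0.59), (array([ 0.6566,  0.218 , -0.0014]), 0.59)]
loose_cap [(array([ 0.5498, -0.1295,  0.0038]), 0.83)]
spare_cassette [(array([ 0.5478, -0.127 ,  0.0103]), 0.33)]
rail_face [(array([ 0.6312, -0.0127,  0.0066]), 0.77)]
corner_seat [(array([ 0.6352, -0.1155,  0.0034]), 0.71)]
pocket_lip [(array([ 0.6165, -0.1307,  0.0068]), 0.76), (array([ 0.5499, -0.1275,  0.0084]), 0.62)]
plate [(array([ 0.5687, -0.0261,  0.    ]), 0.7)]
cover_glass_box [(array([ 0.5375,  0.2986, -0.0028]), 0.48)]
{'fx': 373.6258597454978, 'fy': 373.6258597454978, 'cx': 315.2907034051827, 'cy': 202.0690735803325, 'R': array([[-0.0049, -1.    , -0.008 ],
       [-0.9917,  0.0059, -0.1283],
       [ 0.1283,  0.0073, -0.9917]]), 't': array([0.0005, 0.5054, 0.8489])}
```

View pics/top0.png

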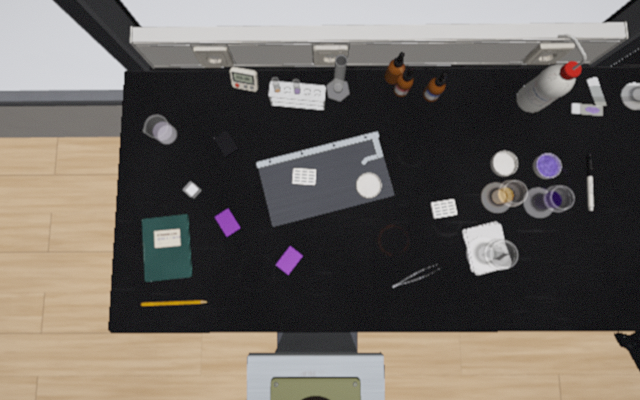

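The picture shows the plate (yawed about 0.2 rad) with its rail from about (258,165) to (380,138) px. The pocket is at the right (375,155), the cassette at (304,177), the cap at (369,185) and the spare at (444,209). Next I'll measure more precisely.

```bash
cat >> h.py <<'E'
def px2w(c,u,v,z):
    K=bot.get_calibration(c); R=np.array(K['R']);t=np.array(K['t'])
    d=R.T@np.array([(u-K['cx'])/K['fx'],(v-K['cy'])/K['fy'],1]); o=-R.T@t
    return o+d*(z-o[2])/d[2]
def w2px(c,X):
    K=bot.get_calibration(c); p=np.array(K['R'])@X+np.array(K['t'])
    return np.array([K['fx']*p[0]/p[2]+K['cx'],K['fy']*p[1]/p[2]+K['cy']])
E
python3 - <<'E'
from h import *
np.set_printoptions(precision=4,suppress=True)
im=save('top','top1'); cv2.imwrite('pics/top1c.png',cv2.resize(im[120:235,245:405,::-1],None,fx=5,fy=5,interpolation=cv2.INTER_CUBIC))
def rect(m,z):
    cs,_=cv2.findContours(m.astype(np.uint8),0,2); c=max(cs,key=cv2.contourArea)
    P=np.array([px2w('top',u,v,z)[:2] for u,v in c[:,0]],np.float32)
    return cv2.minAreaRect(P*1000), cv2.boundingRect(c)
for q,z in [('cassette',.018),('plate',.01),('loose_cap',.024)]:
    for d in bot.masks_of('top',q): print(q,round(d['conf'],2),d['region'].sum(),rect(d['region'],z))
g=cv2.cvtColor(im,cv2.COLOR_RGB2GRAY); m=np.zeros_like(g); m[164:190,288:320]=g[164:190,288:320]>120
print('thr',rect(m,.018),m.sum())
save('side','side0')
E
```

```text
cassette 0.78 337 (((652.8096313476562, 215.77671813964844), (57.13007354736328, 36.944496154785156), 32.398006439208984), (215, 131, 23, 26))
cassette 0.78 384 (((459.42071533203125, 207.39892578125), (56.527923583984375, 39.117149353027344), 32.28935241699219), (216, 210, 24, 27))
cassette 0.77 364 (((569.4544677734375, 25.28716468811035), (55.64753341674805, 39.2931022644043), 86.01374816894531), (292, 169, 24, 17))
cassette 0.7 376 (((369.9386291503906, 60.86630630493164), (38.54429626464844, 55.856658935546875), 50.92049789428711), (277, 248, 25, 26))
plate 0.88 7510 (((565.0111083984375, -27.588363647460938), (167.81039428710938, 310.1566162109375), 14.42279052734375), (257, 132, 138, 95))
loose_cap 0.86 521 (((545.8560180664062, -129.74411010742188), (59.811012268066406, 60.836605072021484), 88.92008972167969), (356, 173, 26, 26))
thr (((569.9071655273438, 26.028995513916016), (60.402042388916016, 41.861331939697266), 89.6181640625), (291, 168, 26, 18)) 425
```

View pics/top1c.png

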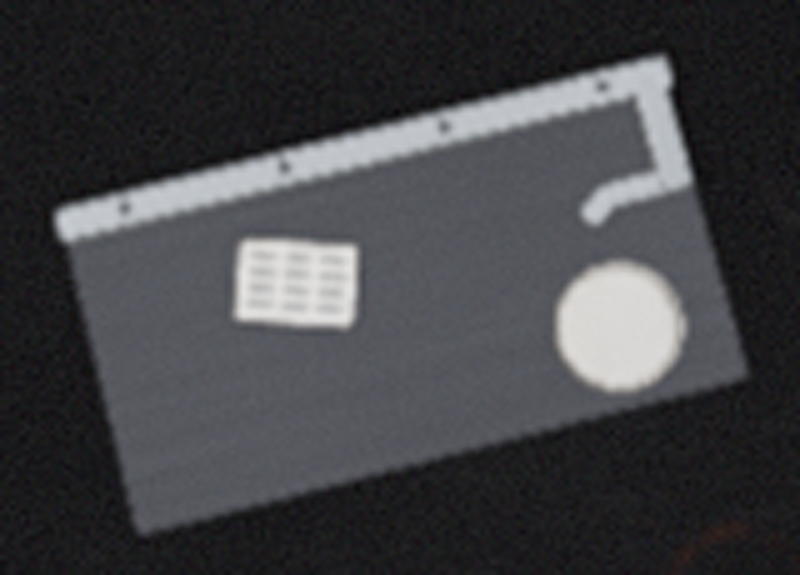

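View pics/side0.png

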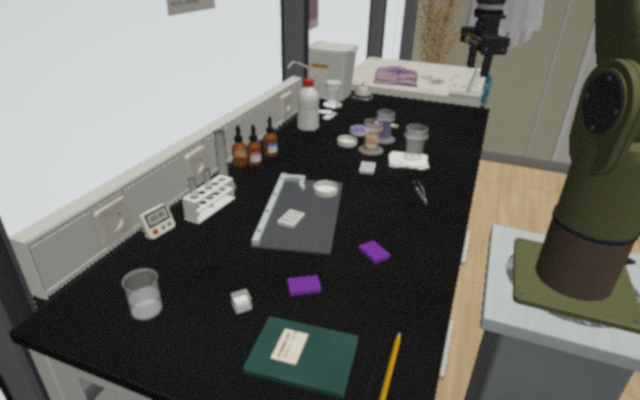

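The crop shows the rail's inner edge from about (75,240) to (637,98), the cassette corners near (243,240), (357,243), (351,327) and (234,322), and the cap around (620,327). The side view confirms this layout, and the cassette lies flat. Now I'll fit the plate frame.

```bash
cat >> h.py <<'E'
from scipy.optimize import least_squares
def Rm(a): return np.array([[np.cos(a),-np.sin(a)],[np.sin(a),np.cos(a)]])
E
python3 - <<'E'
from h import *
np.set_printoptions(precision=4,suppress=True)
f=lambda u,v,z: px2w('top',245+(u+.5)/5-.5,120+(v+.5)/5-.5,z)[:2]
# image pts & plate coords & z
L=[((138,533),(-.082,.153),.008),((748,378),(-.082,-.153),.008),((668,58),(.079,-.149),.022),((637,98),(.065,-.135),.022),((75,240),(.065,.153),.022),((690,185),(.015,-.149),.022)]
W=np.array([f(*p,z) for p,_,z in L]); P=np.array([q for _,q,_ in L])
s=least_squares(lambda s:(W-(P@Rm(s[2]).T+s[:2])).ravel(),[.565,-.027,.25])
print(s.x); print(1e3*s.fun.reshape(-1,2))
np.save('plate.npy',s.x)
C=np.array([f(u,v,.018) for u,v in [(243,240),(357,243),(351,327),(234,322)]])
print('cass plate', 1e3*(C-s.x[:2])@Rm(s.x[2]))
for n,w in [('cass',C.mean(0)),('cap',f(620,327,.024))]: print(n,w,1e3*(w-s.x[:2])@Rm(s.x[2]))
E
```

```text
[ 0.5665 -0.0276  0.2419]
[[ 0.3629  0.6897]
 [ 0.7109  2.148 ]
 [ 1.6234 -3.4233]
 [-1.473   1.9639]
 [-1.3175 -4.3238]
 [ 0.0933  2.9455]]
cass plate [[ 43.614   70.3286]
 [ 28.5514  17.0211]
 [-10.8375  29.9391]
 [  5.4179  84.1185]]
cass [0.5706 0.0253] [16.6865 50.3518]
cap [ 0.5469 -0.13  ] [-43.5085 -94.695 ]
```

Call:
send_rows(plan=[{"xyz":[0.956,-0.837,0],"delta_rot":[0,0,0],"jaw":0.77},{"xyz":[0.956,-0.837,0],"delta_rot":[0,0,0],"jaw":0.77},{"xyz":[0.956,-0.837,0],"delta_rot":[0,0,0],"jaw":0.77},{"xyz":[0.956,-0.837,0],"delta_rot":[0,0,0],"jaw":0.77},{"xyz":[0.956,-0.837,0],"delta_rot":[0,0,0],"jaw":0.77}], grip_force=20)

```text
time_s: 1.32
position: [0.3894, -0.2809, 0.405]
tool_rot: [3.141, -0.001, 0.431]
contact_force: [0.8, -0.3, 0.4]
finger_gap: 0.0402
grip_force: 0.0
```

Call:
send_rows(plan=[{"xyz":[0.956,-0.837,0.4],"delta_rot":[0,0,0.093],"jaw":0.77},{"xyz":[0.956,-0.837,0.4],"delta_rot":[0,0,0.093],"jaw":0.77},{"xyz":[0.956,-0.837,0.4],"delta_rot":[0,0,0.093],"jaw":0.77},{"xyz":[0.956,-0.837,0.4],"delta_rot":[0,0,0.093],"jaw":0.77},{"xyz":[0.956,-0.837,0.4],"delta_rot":[0,0,0.093],"jaw":0.77}])

```text
time_s: 1.95
position: [0.5114, -0.0087, 0.3105]
tool_rot: [3.141, -0.001, 0.245]
contact_force: [0.7, -0.9, -0.1]
finger_gap: 0.0203
grip_force: 0.0
```

Call:
send_rows(plan=[{"xyz":[0.04,-0.06,0.44],"delta_rot":[0,0,0],"jaw":0.77},{"xyz":[0.04,-0.06,0.44],"delta_rot":[0,0,0],"jaw":0.77},{"xyz":[0.04,-0.06,0.44],"delta_rot":[0,0,0],"jaw":0.77},{"xyz":[0.04,-0.06,0.44],"delta_rot":[0,0,0],"jaw":0.77}])

```text
time_s: 2.45
position: [0.517, 0.0058, 0.2023]
tool_rot: [3.141, -0.002, 0.244]
contact_force: [0.4, -0.0, 0.5]
finger_gap: 0.0201
grip_force: 0.0
```

```bash
cat >> h.py <<'E'
def st():
    o=bot.get_obs(); s=np.load('plate.npy'); p=np.array(o['position'])
    print('t',round(o['time_s'],2),'plate xy mm',np.round(1e3*(p[:2]-s[:2])@Rm(s[2]),1),'tip z',round(1e3*p[2]-166,1),np.round(o['tool_rot'],4),'F',np.round(o['contact_force'],1),round(o['finger_gap'],4))
E
python3 - <<'E'
from h import *
p=np.load('plate.npy');p[2]=.245;np.save('plate.npy',p)
st(); im=save('wrist','w0')
print(bot.get_calibration('wrist')['T_tool_cam'])
E
```

```text
t 2.45 plate xy mm [-39.9  44.4] tip z 36.3 [ 3.1407e+00 -1.6000e-03  2.4400e-01] F [ 0.4 -0.   0.5] 0.0201
[[-9.92401038e-04 -9.52019751e-01 -3.06034981e-01  7.94448812e-02]
 [ 9.99999140e-01 -6.82323680e-04 -1.12018098e-03  3.77630869e-04]
 [ 8.57619502e-04 -3.06035829e-01  9.52019609e-01  2.09808244e-02]
 [ 0.00000000e+00  0.00000000e+00  0.00000000e+00  1.00000000e+00]]
```

View pics/w0.png

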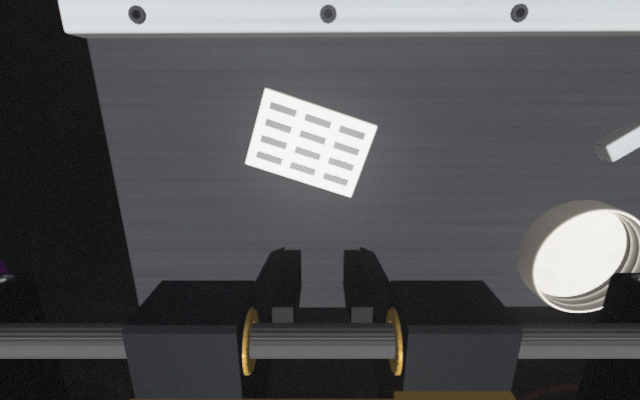

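The wrist view shows the rail level in the image (its lower edge at v≈35), and the cassette corners at (265,88), (377,125), (352,197) and (246,164). The fingers are centred on it (u≈322), and the cap is clear at the right.

```bash
cat >> h.py <<'E'
from scipy.spatial.transform import Rotation as Ro
def wr(u,v,z,o=None):
    o=o or bot.get_obs(); K=bot.get_calibration('wrist'); T=np.eye(4); T[:3,:3]=Ro.from_euler('xyz',o['tool_rot']).as_matrix(); T[:3,3]=o['position']
    T=T@np.array(K['T_tool_cam']); d=T[:3,:3]@np.array([(u-K['cx'])/K['fx'],(v-K['cy'])/K['fy'],1]); p=T[:3,3]
    return (p+d*(z-p[2])/d[2])[:2]
def wp(u,v,z,o=None):
    s=np.load('plate.npy'); return np.round(1e3*(wr(u,v,z,o)-s[:2])@Rm(s[2]),1)
E
python3 - <<'E'
from h import *
for u,v in [(265,88),(377,125),(352,197),(246,164)]: print('c',wp(u,v,.018))
for u,v in [(75,37.5),(330,36),(630,34)]: print('rail top',wp(u,v,.022))
for u,v in [(90,40),(140,307)]: print('left plate edge',wp(u,v,.008))
E
```

```text
c [42.4 69.7]
c [25.7 17.8]
c [-9.7 28.7]
c [ 7.2 80.8]
rail top [ 62.9 149.1]
rail top [63.3 40.2]
rail top [ 63.8 -87.6]
left plate edge [ 63.9 151.6]
left plate edge [-80.7 152. ]
```

Call:
send_rows(plan=[{"xyz":[0,-0.012,0.05],"delta_rot":[0,0,-0.002],"jaw":0.77},{"xyz":[0,-0.012,0.1],"delta_rot":[0,0,-0.002],"jaw":0.77},{"xyz":[0,-0.012,0.1],"delta_rot":[0,0,-0.002],"jaw":0.77}])

```text
time_s: 2.88
position: [0.5155, 0.0092, 0.1752]
tool_rot: [-3.141, 0.001, 0.249]
contact_force: [-0.8, 0.0, 0.7]
finger_gap: 0.0202
grip_force: 0.0
```

```bash
python3 - <<'E'
from h import *
p=np.load('plate.npy');p[2]=.2485;p[:2]+=Rm(.2485)@[-.0015,-.001];np.save('plate.npy',p);print(p)
st()
E
```

```text
[ 0.56528982 -0.0289692   0.2485    ]
t 2.88 plate xy mm [-38.9  49.3] tip z 9.2 [-3.1414e+00  1.4000e-03  2.4880e-01] F [-0.8  0.   0.7] 0.0202
```

Call:
send_rows(plan=[{"xyz":[0.06,0,-0.006],"delta_rot":[0,0,0],"jaw":0.77},{"xyz":[0.09,0,-0.006],"delta_rot":[0,0,0],"jaw":0.77},{"xyz":[0.11,0,-0.006],"delta_rot":[0,0,0],"jaw":0.77},{"xyz":[0.13,0,-0.006],"delta_rot":[0,0,0],"jaw":0.77},{"xyz":[0.15,0,-0.006],"delta_rot":[0,0,0],"jaw":0.77}])

```text
time_s: 3.5
position: [0.5522, 0.0185, 0.1774]
tool_rot: [3.141, 0.001, 0.249]
contact_force: [-0.8, -0.3, -0.6]
finger_gap: 0.0202
grip_force: 0.1
```

Call:
send_rows(plan=[{"xyz":[0.015,0,0],"delta_rot":[0,0,0],"jaw":0.77},{"xyz":[0.03,0,0],"delta_rot":[0,0,0],"jaw":0.77},{"xyz":[0.045,0,0],"delta_rot":[0,0,0],"jaw":0.77},{"xyz":[0.055,0,0],"delta_rot":[0,0,0],"jaw":0.77}])

```text
time_s: 4.0
position: [0.5657, 0.022, 0.1774]
tool_rot: [3.142, -0.0, 0.249]
contact_force: [-1.1, 0.4, 0.7]
finger_gap: 0.0201
grip_force: 0.2
```

```bash
python3 - <<'E'
from h import *
st(); save('wrist','w1')
E
```

```text
t 4.0 plate xy mm [13.  49.3] tip z 11.4 [ 3.1416e+00 -2.0000e-04  2.4890e-01] F [-1.1  0.4  0.7] 0.0201
```

View pics/w1.png

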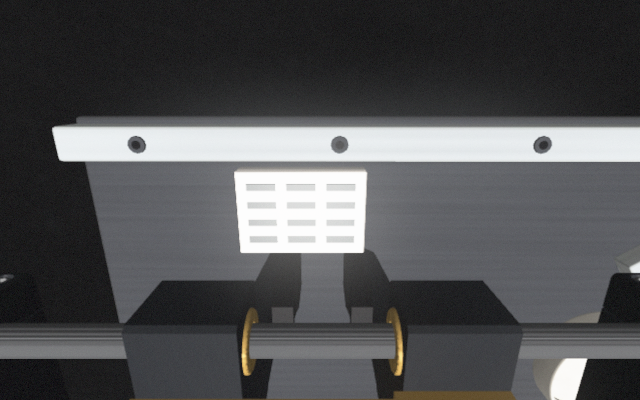

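The cassette is now square to the rail, with its top edge at v≈170 against the rail's edge at v≈161, so a gap of a few mm remains. I'll push it on.

Call:
send_rows(plan=[{"xyz":[0.01,0,0],"delta_rot":[0,0,0],"jaw":0.77},{"xyz":[0.018,0,0],"delta_rot":[0,0,0],"jaw":0.77},{"xyz":[0.024,0,0],"delta_rot":[0,0,0],"jaw":0.77},{"xyz":[0.028,0,0],"delta_rot":[0,0,0],"jaw":0.77}])

```text
time_s: 4.55
position: [0.571, 0.0233, 0.1772]
tool_rot: [-3.141, 0.004, 0.249]
contact_force: [-4.3, -1.1, 4.1]
finger_gap: 0.02
grip_force: 2.7
```

```bash
python3 - <<'E'
from h import *
st(); im=save('wrist','w2')
for u,v in [(235,172),(365,172)]: print(wp(u,v,.018))
for u in (265,302,340): print(u, im[150:182,u].mean(1).astype(int))
E
```

```text
t 4.55 plate xy mm [18.4 49.2] tip z 11.2 [-3.1415  0.0041  0.2487] F [-4.3 -1.1  4.1] 0.02
[65.9 84.9]
[65.9 31.2]
265 [235 236 237 237 238 236 236 237 236 235 236 234 233 234 235 235 238 238
 239 238 238 236 225 231 253 253 253 253 253 253 253 253]
302 [236 237 237 238 238 237 237 237 236 234 235 234 232 233 235 236 238 238
 240 240 239 237 230 242 253 253 253 253 253 253 253 253]
340 [115 116 114 104  99  97  96  99 100 102 103 111 116 122 135 194 238 237
 239 239 238 236 231 241 253 253 253 253 253 253 253 253]
```

The force shows the cassette's long side is firm against the rail. Next I'll back off, lift over, and come down behind its +y end with the fingers shut.

Call:
send_rows(plan=[{"xyz":[-0.03,0,0],"delta_rot":[0,0,0],"jaw":0.77},{"xyz":[-0.04,-0.05,-0.06],"delta_rot":[0,0,0],"jaw":0.77},{"xyz":[-0.04,-0.25,-0.12],"delta_rot":[0,0,0],"jaw":1},{"xyz":[0.1,-0.27,-0.12],"delta_rot":[0,0,0],"jaw":1},{"xyz":[0.1,-0.27,-0.12],"delta_rot":[0,0,0],"jaw":1}])

```text
time_s: 5.22
position: [0.5821, 0.0985, 0.209]
tool_rot: [-3.14, -0.008, 0.252]
contact_force: [-0.6, -0.5, -0.2]
finger_gap: 0.0004
grip_force: 0.0
```

```bash
python3 - <<'E'
from h import *
st(); save('wrist','w3')
E
```

```text
t 5.22 plate xy mm [ 47.7 119.5] tip z 43.0 [-3.1402 -0.0076  0.2522] F [-0.6 -0.5 -0.2] 0.0004
```

View pics/w3.png

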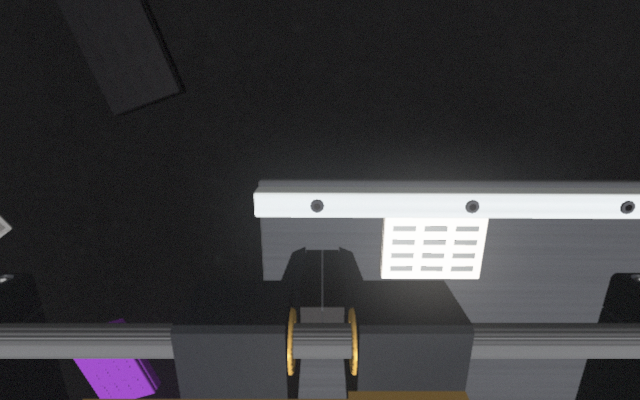

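The cassette sits flush against the rail, spanning u 382–488, and the closed fingers stand behind its +y end. Now I'll descend and push.

Call:
send_rows(plan=[{"xyz":[-0.006,0.0,0.06],"delta_rot":[0,0,0],"jaw":1},{"xyz":[-0.006,0.0,0.12],"delta_rot":[0,0,0],"jaw":1},{"xyz":[-0.006,0.0,0.12],"delta_rot":[0,0,0],"jaw":1}])

```text
time_s: 5.65
position: [0.5776, 0.0943, 0.1757]
tool_rot: [3.142, 0.003, 0.248]
contact_force: [-0.4, -0.6, -0.2]
finger_gap: 0.0006
grip_force: 0.0
```

```bash
python3 - <<'E'
from h import *
st()
E
```

```text
t 5.65 plate xy mm [ 42.2 116.5] tip z 9.7 [3.1415e+00 3.1000e-03 2.4820e-01] F [-0.4 -0.6 -0.2] 0.0006
```

Call:
send_rows(plan=[{"xyz":[0.008,0.035,-0.004],"delta_rot":[0,0,0],"jaw":1},{"xyz":[0.008,0.06,-0.004],"delta_rot":[0,0,0],"jaw":1},{"xyz":[0.009,0.09,-0.004],"delta_rot":[0,0,0],"jaw":1},{"xyz":[0.01,0.12,-0.004],"delta_rot":[0,0,0],"jaw":1},{"xyz":[0.012,0.15,-0.004],"delta_rot":[0,0,0],"jaw":1}])

```text
time_s: 6.28
position: [0.5905, 0.0588, 0.1784]
tool_rot: [-3.141, 0.0, 0.249]
contact_force: [-0.6, 1.1, -0.3]
finger_gap: 0.0007
grip_force: 0.3
```

```bash
python3 - <<'E'
from h import *
st(); im=save('wrist','w4')
E
```

```text
t 6.28 plate xy mm [46.  78.8] tip z 12.4 [-3.1415e+00  3.0000e-04  2.4880e-01] F [-0.6  1.1 -0.3] 0.0007
```

View pics/w4.png

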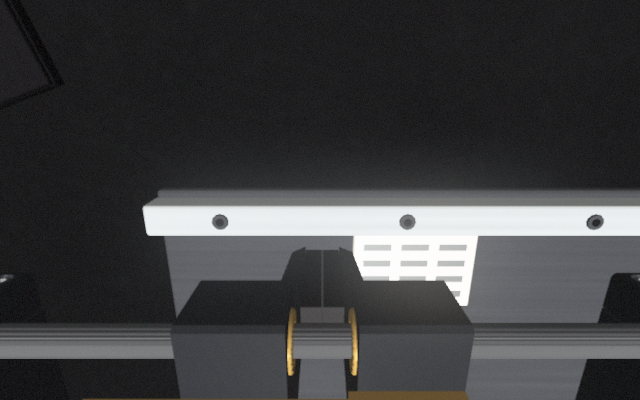

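The cassette is still flush: its top edge is level at v≈236 along the rail from u 353 to 477. I'll continue the push.

Call:
send_rows(plan=[{"xyz":[0,0.04,0.004],"delta_rot":[0,0,0],"jaw":1},{"xyz":[0.001,0.08,0.004],"delta_rot":[0,0,0],"jaw":1},{"xyz":[0.002,0.12,0.004],"delta_rot":[0,0,0],"jaw":1},{"xyz":[0.003,0.16,0.004],"delta_rot":[0,0,0],"jaw":1},{"xyz":[0.004,0.2,0.004],"delta_rot":[0,0,0],"jaw":1}])

```text
time_s: 6.95
position: [0.604, 0.0102, 0.1774]
tool_rot: [3.141, 0.0, 0.249]
contact_force: [-0.4, 0.6, -0.4]
finger_gap: 0.0005
grip_force: 0.2
```

```bash
python3 - <<'E'
from h import *
st(); save('wrist','w5'); im=save('top','top5')
cv2.imwrite('pics/top5c.png',cv2.resize(im[120:235,245:405,::-1],None,fx=5,fy=5,interpolation=cv2.INTER_CUBIC))
a=cv2.imread('pics/w5.png')
cv2.imwrite('pics/w5c.png',cv2.resize(a[180:330,150:600],None,fx=1.7,fy=1.7))
E
```

```text
t 6.95 plate xy mm [47.1 28.5] tip z 11.4 [3.1415e+00 1.0000e-04 2.4860e-01] F [-0.4  0.6 -0.4] 0.0005
```

View pics/w5c.png

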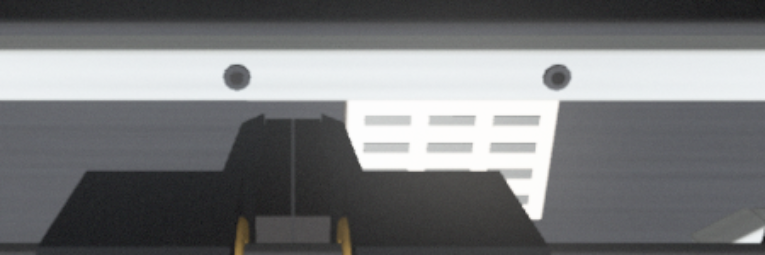

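The cassette remains flush with the rail, with the lip coming into view at the lower right. I'll go on.

Call:
send_rows(plan=[{"xyz":[0,0.04,0],"delta_rot":[0,0,0],"jaw":1},{"xyz":[0,0.08,0],"delta_rot":[0,0,0],"jaw":1},{"xyz":[0,0.12,0],"delta_rot":[0,0,0],"jaw":1},{"xyz":[0,0.15,0],"delta_rot":[0,0,0],"jaw":1},{"xyz":[0,0.18,0],"delta_rot":[0,0,0],"jaw":1}])

```text
time_s: 7.68
position: [0.615, -0.0331, 0.1774]
tool_rot: [-3.142, -0.0, 0.249]
contact_force: [-1.4, 0.4, 0.8]
finger_gap: 0.0006
grip_force: 0.2
```

```bash
python3 - <<'E'
from h import *
st(); save('wrist','w6')
a=cv2.imread('pics/w6.png')
cv2.imwrite('pics/w6c.png',cv2.resize(a[180:330,200:],None,fx=1.7,fy=1.7))
E
```

```text
t 7.67 plate xy mm [ 47.2 -16.2] tip z 11.4 [-3.1415e+00 -1.0000e-04  2.4870e-01] F [-1.4  0.4  0.8] 0.0006
```

View pics/w6c.png

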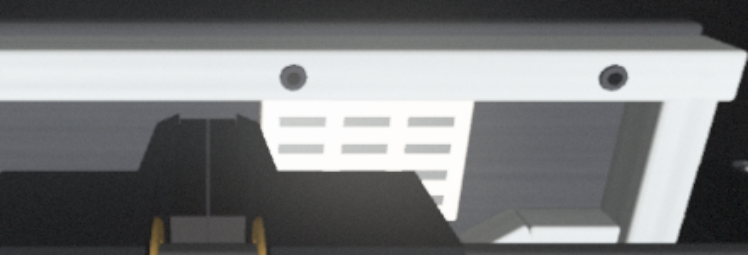

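The cassette is still flush and lined up with the pocket mouth. Now the final slow push.

Call:
send_rows(plan=[{"xyz":[0,0.03,0],"delta_rot":[0,0,0],"jaw":1},{"xyz":[0,0.06,0],"delta_rot":[0,0,0],"jaw":1},{"xyz":[0,0.09,0],"delta_rot":[0,0,0],"jaw":1},{"xyz":[0,0.12,0],"delta_rot":[0,0,0],"jaw":1},{"xyz":[0,0.15,0],"delta_rot":[0,0,0],"jaw":1}])

```text
time_s: 8.35
position: [0.6243, -0.0695, 0.1774]
tool_rot: [3.142, 0.0, 0.249]
contact_force: [0.0, -0.3, -1.0]
finger_gap: 0.0004
grip_force: 0.2
```

Call:
send_rows(plan=[{"xyz":[0,0.01,0],"delta_rot":[0,0,0],"jaw":1},{"xyz":[0,0.016,0],"delta_rot":[0,0,0],"jaw":1},{"xyz":[0,0.022,0],"delta_rot":[0,0,0],"jaw":1},{"xyz":[0,0.028,0],"delta_rot":[0,0,0],"jaw":1}])

```text
time_s: 8.85
position: [0.6259, -0.0755, 0.1774]
tool_rot: [-3.141, -0.0, 0.249]
contact_force: [-0.3, 0.5, -0.6]
finger_gap: 0.0003
grip_force: 0.2
```

```bash
python3 - <<'E'
from h import *
st()
E
```

```text
t 8.85 plate xy mm [ 47.3 -60. ] tip z 11.4 [-3.1415 -0.      0.2493] F [-0.3  0.5 -0.6] 0.0003
```

Call:
send_rows(plan=[{"xyz":[0,0.006,0],"delta_rot":[0,0,0],"jaw":1},{"xyz":[0,0.012,0],"delta_rot":[0,0,0],"jaw":1},{"xyz":[0,0.018,0],"delta_rot":[0,0,0],"jaw":1}])

```text
time_s: 9.22
position: [0.6267, -0.0785, 0.1774]
tool_rot: [-3.139, 0.0, 0.25]
contact_force: [-1.8, 6.6, 2.9]
finger_gap: 0.0004
grip_force: 3.3
```

The force rose to about 7 N, so the cassette is on the end wall. I'll back off, lift and look.

Call:
send_rows(plan=[{"xyz":[0,-0.03,0],"delta_rot":[0,0,0],"jaw":1},{"xyz":[0,-0.06,0],"delta_rot":[0,0,0],"jaw":1},{"xyz":[-0.15,-0.08,-0.15],"delta_rot":[0,0,0],"jaw":1},{"xyz":[-0.25,0.06,-0.25],"delta_rot":[0,0,0],"jaw":1},{"xyz":[-0.25,0.06,-0.25],"delta_rot":[0,0,0],"jaw":1}])

```text
time_s: 9.85
position: [0.5692, -0.1145, 0.2418]
tool_rot: [3.137, -0.001, 0.243]
contact_force: [1.2, 0.4, 0.1]
finger_gap: 0.0008
grip_force: 0.0
```

```bash
python3 - <<'E'
from h import *
st(); save('wrist','w7')
a=cv2.imread('pics/w7.png'); cv2.imwrite('pics/w7c.png',cv2.resize(a[60:300,280:600],None,fx=2.5,fy=2.5,interpolation=cv2.INTER_CUBIC))
E
```

```text
t 9.85 plate xy mm [-17.2 -83.8] tip z 75.8 [ 3.1366e+00 -7.0000e-04  2.4260e-01] F [1.2 0.4 0.1] 0.0008
```

View pics/w7c.png

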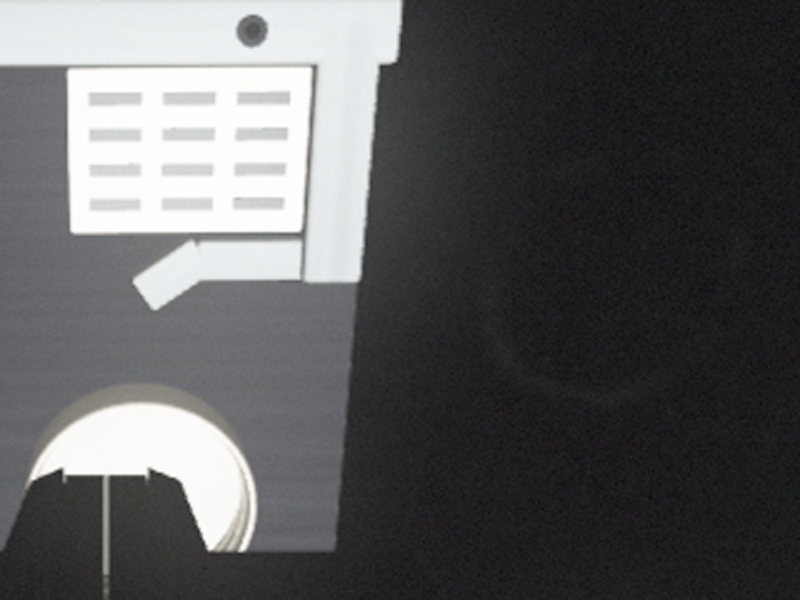

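The cassette is flat in the pocket, touching the end wall (u≈311) and the rail (v≈66). The cap hasn't moved and the robot is clear.

```bash
python3 - <<'E'
from h import *
print([wp(280+u/2.5,60+v/2.5,z) for u,v,z in [(311,68,.018),(303,233,.018),(68,70,.018),(316,66,.022),(309,180,.022)]])
print(bot.hand_in())
E
```

```text
[array([  66.4, -128.9]), array([  29.2, -129.6]), array([ 66.2, -74.4]), array([  66.7, -129.1]), array([  42. , -129.3])]
the job is handed in; nothing more can be done
None
```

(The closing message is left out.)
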